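Put the seal away and close its box

TASK

Lower the square stone seal that lies on its side into the open wooden box, so that it lies flat on the box's floor (do not drop it in). Then close the box with the lid that fits it, square over the opening and seated flat on the rim all round.

Things in the scene. Friction and masses are not known exactly. Their poses are not given: they have to be found in the camera images.
- seal_mid (a point): Centre of the stone seal: a plain square bar of pale stone, 64 mm long (its x axis) and 32 x 32 mm in section, lying on its side on the table, so its centre is 16 mm up. 120 to 240 g, loose. The round seal standing upright nearby is another one.
- box_mouth (a point): Centre of the open top of the dark wooden box, at the height of its rim, z up. The box stands on the table and does not move. Outside 136 mm along x, 162 mm along y (the long side), 52 mm high; walls 6 mm and floor 6 mm thick, so inside 124 x 150 mm and 46 mm deep.
- lid_grip (a point): Centre of the handle bar (16 x, 94 y, 14 high) of the large loose dark wooden lid, 140-280 g, 38 mm up. Plate 152 (x) by 178 (y, long side), 8 thick, its top 24 mm below this point, open gap under the bar, 66 between posts. Panel under the plate, 104 x 130, 6 deep, enters the box with 10 mm play each way. Seated: point 32 mm above box mouth, long sides together. The smaller lid does not fit.
Mind the look-alikes: they are no part of the job. Leave any turquoise look-alike of the part that bears seal_mid alone. Leave any pink look-alike of the part that bears lid_grip alone.

How it is judged:
By the outcome, as a careful person would: the job done as asked, in the order asked, and still so for the second after the job is handed in, with the robot touching nothing.
It also fails if it takes over 62 s, if anything falls off the work surface, if the arm or the gripper's body presses on something with over 40 N, if the wrist force passes 120 N, or if a joint passes its speed limit or range.

ROBOT

A 7-joint arm with a two-finger parallel gripper is mounted at the origin on the work surface. World frame = base frame: x ahead of the robot, y to its left, z up, the work surface at z = 0. Lengths are in m, angles in rad, forces in N, time in s.
With the tool pointing down it reaches from about 0.4 to 0.875 m from the base axis. Payload 6.5 kg.
Tool frame: the origin (TCP) lies at the very end of the fingers, on their centre line; the grasp point (between the pads) lies 19 mm behind it; z points along the fingers, y is the direction in which the jaws open and shut (so a half turn about z gives the same grasp; the last joint's range is limited). The gripper opens to 85 mm and grips with 20 to 120 N. Pads are 22 mm wide; open, the fingers measure 114 mm over their backs; the gripper's body (76 mm by 85 mm) begins 54 mm behind the grasp point. The pads swing forward as they close: fully open they stand 13 mm farther back than shut.
Start: joints at [-1.29, 0.536, -0.004, 1.538, 0.003, 1.067, -0.071], TCP at [0.221, 0.611, 0.201] pointing down, gripper open.
Joint ranges: [-2.7, 2.7], [-0.37, 2.16], [-1.27, 1.26], [0.24, 2.4], [-1.31, 4.45], [0.19, 1.91], [-2.76, 2.76]. Speed limits (rad/s): [2.39, 2.39, 3.14, 3.14, 3.14, 3.14, 3.14].

INTERFACE

Orientations are given as a rotation vector (axis times angle).
In Python, from plant import status, read_camera, order, models gives the robot as it stands.
- The arm moves only by the tool send_rows, never from a script. Its argument "plan" is a list of rows, each an object of numbers: "tx", "ty", "tz": the shift along the tool's x, y, z in m; "yaw": the turn about the tool's z in rad. A call has 1 to 12 rows; each row shifts and turns the commanded pose from where the row before left it, along the tool's axes as they then stand; what a row does not reach is not made up. A row lasts 1/10 s, in which the tool goes at most 50 mm and 8.59 degrees, less where a joint would pass 70% of its speed; a pose out of reach is approached as far as the arm can. A call with a gripper value outside its range is refused whole. "jaw" is the finger opening in m, from 0 to 0.0854, set as the call begins (left out, the last holds). The fingers move at their own pace and stop on an object; "grip_force" is the grip in N (left out, the last holds). Time passes only in rows, so rows that do not move let the fingers close. It gives the time, the measured TCP pose, the force and the opening at its end, in the units of the state.
- status.observe(): the state, without advancing time (a new reading comes with each control period).
- read_camera(name): name is "scene" or "top"; returns a dict with "img" (480x640x3 uint8, blue, green, red), "range_z" (480x640 float32, m along the optical axis (not along the pixel's ray), 0 where there is no reading), "vfov" (degrees; the focal length in pixels is half the picture's height over the tangent of half this angle, whatever the lens; pixels are square), "cx", "cy" (the principal point, pixels), "cam_to_world" (4x4, takes a point from camera to world coordinates). Camera axes: x right, y up, looking along -z (the intrinsics and any distortion apply to the point x, -y, -z); pixel columns grow to the right and rows downward; lengths in m; the calibration is good to about 2 mm. A picture is of the moment at which its call begins.
- order.job_done(): hands the job in, once; it reports no verdict.
Trained networks look in a picture, given as the dict that the camera call returned (one of the last four; its "shot" number tells which), for a name from the list of things; names that differ only in an ending like _2 or _b are one class to them, and where a whole thing is asked for, a point or a joint stands for the part that bears it (a point fixed in the world has none). Each returns a list of dicts, best first, with "p" (0 to 1); they miss things now and then, are a little off and sometimes report something else, mostly with a low value. They report only what shows in the picture. A call takes as long as a camera call. They do not tell look-alikes from the thing itself.
- models.recognise(thing, picture): "location" ([column, row] in pixels, amid what is visible of it).
- models.pinpoint(thing, picture): "location" ([column, row] in pixels: a listed point, or the origin of a listed thing).
The state is a dict: "t": time; "qpos": joint angles; "dq": joint speeds; "tau": joint torques, N m; "ee_pos": TCP position; "ee_rot": TCP orientation; "force": force on the tool from outside, world axes, zero at the start; "moment": the same for the moment, N m; "gripper_width": opening from 0.0 (shut) to 1.0 (fully open).
Only numpy, scipy, OpenCV 4.12 (cv2) and the standard library are available. Lean on these libraries where they do the work, as an engineer would, in place of code of your own. Each camera call takes 0.05 s, during which the arm holds its last target. There are 200 camera calls.

## Working session

There is one attempt and no reset: what is moved stays moved. The work goes in short steps, Python scripts to look and compute and a tool call to move; the robot and the scene stay as the last step left them, time stands still between calls to the robot, and variables do not carry over. Pictures are saved under pics/ and viewed, about 8 in all and at most 12, crops included, and the job is handed in when it is done.

Besides the shell and the picture viewer there is one more tool, called after "Request:" by a JSON object that holds its "op" and its "data". send_rows: Moves the arm, as the interface text tells. Its arguments: {"type":"object","properties":{"plan":{"type":"array"},"jaw":{"type":"number"},"grip_force":{"type":"number"}},"required":["plan"]}

```bash
mkdir -p pics; cat > h.py <<'E'
import numpy as np, cv2
from plant import status, read_camera, order, models
def w(p,c,r,d=None):
    c=float(c);r=float(r)
    f=240/np.tan(np.radians(p["vfov"])/2)
    if d is None:
        ri,ci=int(round(r)),int(round(c)); a=p["range_z"][max(ri-2,0):ri+3,max(ci-2,0):ci+3]; a=a[a>0]; d=np.median(a) if a.size else np.nan
    v=np.array([(c-p["cx"])/f*d,-(r-p["cy"])/f*d,-d,1]); return (p["cam_to_world"]@v)[:3]
def cloud(p):
    f=240/np.tan(np.radians(p["vfov"])/2); d=p["range_z"]; r,c=np.mgrid[0:480,0:640]
    v=np.stack([(c-p["cx"])/f*d,-(r-p["cy"])/f*d,-d,np.ones_like(d)],-1); return (v@p["cam_to_world"].T)[...,:3]
E
python3 - <<'E'
from h import *
s=status.observe();print(s['t'],s['ee_pos'],s['ee_rot'])
for n in("scene","top"):
    p=read_camera(n); cv2.imwrite(f"pics/{n}0.png",p["img"]); print(n,[k for k in p],p['vfov'],p['cx'],p['cy'],p['cam_to_world'].round(3).tolist())
    for t in("seal_mid","box_mouth","lid_grip"):
        for m in(models.recognise,models.pinpoint):
            for q in m(t,p)[:4]: print(t,m.__name__,round(q['p'],2),np.round(q['location']),w(p,*q['location']).round(3))
E
```

```text
0.0 [0.22071831 0.61064053 0.20048025] [-5.42010430e-01 -3.09428135e+00  2.78795919e-03]
scene ['img', 'range_z', 'vfov', 'cx', 'cy', 'cam_to_world', 'shot'] 51.68894843387979 331.9624198007515 239.79998386591572 [[0.776, -0.394, 0.493, 0.853], [0.631, 0.472, -0.616, -0.597], [0.01, 0.788, 0.615, 0.639], [0.0, 0.0, 0.0, 1.0]]
seal_mid call 0.7 [307. 263.] [ 0.372 -0.071  0.028]
seal_mid call 0.61 [367. 261.] [0.458 0.003 0.031]
seal_mid call 0.94 [306. 264.] [ 0.37  -0.072  0.026]
seal_mid call 0.61 [368. 260.] [0.458 0.005 0.033]
box_mouth call 0.82 [308. 339.] [ 0.485 -0.196  0.007]
box_mouth call 0.93 [310. 325.] [ 0.467 -0.171  0.007]
lid_grip call 0.93 [435. 220.] [0.481 0.224 0.018]
lid_grip call 0.61 [358. 178.] [0.248 0.258 0.017]
lid_grip call 0.74 [439. 207.] [0.482 0.233 0.046]
top ['img', 'range_z', 'vfov', 'cx', 'cy', 'cam_to_world', 'shot'] 45.312440269444885 329.45804657213677 233.6066340304002 [[0.021, 0.994, -0.107, 0.263], [-1.0, 0.02, -0.006, -0.006], [-0.004, 0.107, 0.994, 1.227], [0.0, 0.0, 0.0, 1.0]]
seal_mid call 0.9 [360. 248.] [ 0.361 -0.064  0.031]
seal_mid call 0.69 [316. 209.] [0.443 0.03  0.032]
seal_mid call 0.84 [360. 246.] [ 0.367 -0.064  0.03 ]
seal_mid call 0.81 [320. 210.] [0.44  0.022 0.032]
seal_mid call 0.75 [429. 183.] [ 0.508 -0.21   0.006]
box_mouth call 0.86 [429. 182.] [ 0.51  -0.211  0.006]
box_mouth call 0.56 [427. 180.] [ 0.514 -0.207  0.006]
box_mouth call 0.55 [217. 190.] [0.476 0.237 0.045]
lid_grip call 0.94 [221. 192.] [0.473 0.23  0.044]
lid_grip call 0.71 [198. 307.] [0.232 0.267 0.044]
lid_grip call 0.79 [221. 190.] [0.477 0.23  0.044]
lid_grip call 0.7 [198. 308.] [0.231 0.267 0.044]
```

```bash
ls -la; ls pics
```

```text
total 16
drwxr-xr-x  3 agent agent 4096 Dec  5 16:47 .
drwxr-xr-x 23 root  root  4096 Dec  5 16:47 ..
-rw-r--r--  1 agent agent  627 Dec  5 16:47 h.py
drwxr-xr-x  2 agent agent 4096 Dec  5 16:48 pics
scene0.png
top0.png
```

View pics/top0.png

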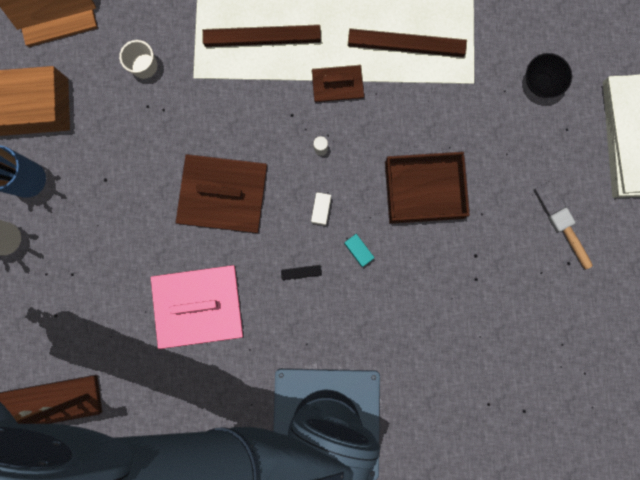

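View pics/scene0.png

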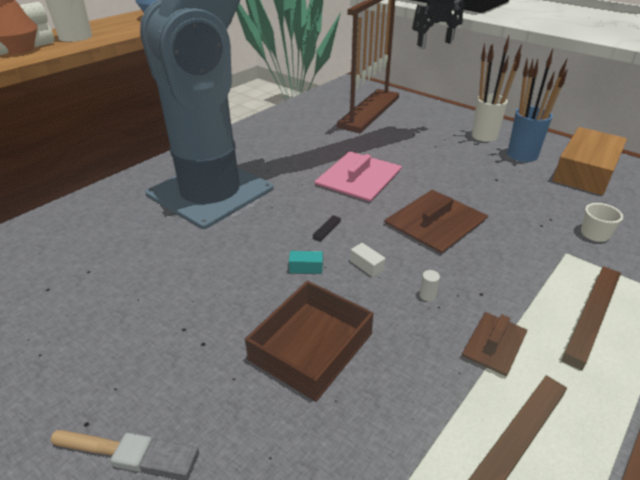

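Top picture: pale square bar at (320,209) is the target seal. It could be confused with the turquoise bar (360,250), the round seal (321,146), or the black stick (301,272). The large dark lid at (221,192) is the target; look-alikes are the pink lid (197,307) and the small lid (338,84). The box is at (428,187). Next I fit the poses and take one close crop.

```bash
cat >> h.py <<'E'
def rect(pts):
    (c,s,a)=cv2.minAreaRect((pts[:,:2]*1000).astype(np.float32)); 
    if s[0]<s[1]: a+=90; s=s[::-1]
    return np.round(c,1),np.round(s,1),round((a+90)%180-90,1)   # long axis angle wrt x
def near(C,x,y,r,z0,z1):
    m=(np.hypot(C[...,0]-x,C[...,1]-y)<r)&(C[...,2]>z0)&(C[...,2]<z1)
    m=cv2.morphologyEx(m.astype(np.uint8),cv2.MORPH_OPEN,np.ones((2,2))) if 1 else m
    return C[m>0]
def fit(name,C):
    for l,a in dict(seal=(.441,.024,.05,.022,.042),box=(.51,-.21,.14,.043,.06),lidplate=(.475,.23,.13,.008,.024),lidbar=(.475,.23,.08,.034,.056)).items():
        q=near(C,*a); print(name,l,len(q),*(rect(q) if len(q)>5 else ()),'med',np.median(q,0).round(4))
E
python3 - <<'E'
from h import *
T=[]
for n in("scene","top"):
    p=read_camera(n); fit(n,cloud(p)); T.append(cv2.resize(p["img"][180:300,290:410] if n=="scene" else p["img"][130:290,180:480],(400,400) if n=="scene" else (400,400*160//300)))
T[1]=cv2.copyMakeBorder(T[1],0,400-T[1].shape[0],0,0,cv2.BORDER_CONSTANT)
cv2.imwrite("pics/c.png",np.hstack(T))
E
```

```text
scene seal 487 [ 628.9 -284.7] [765.7  67.6] -59.4 med [0.4519 0.015  0.0328]
scene box 1944 [ 607.2 -381.2] [625.4 191.7] -58.3 med [ 0.503  -0.213   0.0498]
scene lidplate 3145 [ 600.7 -145.7] [1013.1  206.7] -72.3 med [0.4931 0.2144 0.016 ]
scene lidbar 300 [478.7 253.6] [136.3  18.6] 88.2 med [0.48   0.2338 0.0443]
top seal 465 [368.8  17.4] [213.6  40.5] 1.6 med [0.4421 0.0186 0.0314]
top box 896 [ 447.9 -129.2] [402.1 191.3] -59.1 med [ 0.4956 -0.2035  0.0492]
top lidplate 5368 [434.8 143.1] [410.3 197.5] 66.5 med [0.4681 0.2318 0.0136]
top lidbar 368 [393.5 122.3] [361.2  60.6] 53.9 med [0.4736 0.2329 0.0436]
```

View pics/c.png

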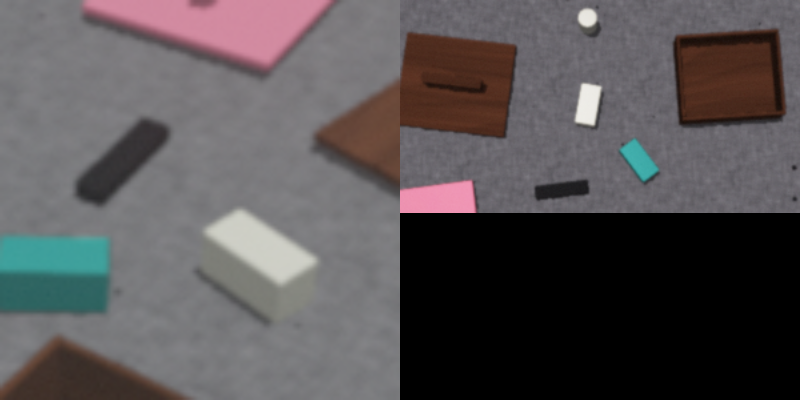

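The crop confirms a pale square-section bar on its side. The fits leaked invalid-depth pixels, so I fix the mask.

```bash
sed -i 's/    m=cv2.morph.*/    m=m\&(cv2.morphologyEx(m.astype(np.uint8),cv2.MORPH_OPEN,np.ones((3,3)))>0) if z1-z0<.0199 or z0<.03 else m/' h.py
python3 - <<'E'
from h import *
for n in("scene","top"):
    p=read_camera(n); C=cloud(p); fit(n,C)
    q=near(C,.441,.024,.3,-.02,.006); print('table z',np.median(q[:,2]).round(4), 'boxfloor',np.median(near(C,.505,-.205,.04,-.01,.02),0).round(4))
    hsv=cv2.cvtColor(p["img"],cv2.COLOR_BGR2HSV)
    # colour outline of the seal on its top plane
    if n=="top":
        f=240/np.tan(np.radians(p["vfov"])/2)
        def planar(mask,z):
            r,c=np.nonzero(mask); M=p["cam_to_world"]; v=np.stack([(c-p["cx"])/f,-(r-p["cy"])/f,-np.ones(len(c))],-1)@M[:3,:3].T
            return M[:3,3]+v*((z-M[2,3])/v[:,2])[:,None]
        m=np.zeros((480,640),bool); m[190:230,305:337]=p["img"][190:230,305:337].min(2)>130
        print('seal col',rect(planar(m,.032)),planar(m,.032).mean(0))
        for l,(r0,r1,c0,c1),z in(('lid',(145,245,168,278),.012),('box',(140,235,375,480),.052)):
            m=np.zeros((480,640),np.uint8); s=p["img"][r0:r1,c0:c1].astype(int); m[r0:r1,c0:c1]=(s[...,2]-s[...,0]>15)
            m=cv2.morphologyEx(m,cv2.MORPH_OPEN,np.ones((3,3))); print(l,'col',rect(planar(m,z)))
E
```

```text
scene seal 490 [446.  21.] [65.6 36.2] -10.3 med [0.4498 0.0153 0.0331]
scene box 1948 [ 494.3 -200.9] [165.1 137.1] -85.5 med [ 0.5002 -0.2163  0.0516]
scene lidplate 3135 [476.3 234.9] [183.  154.4] 84.4 med [0.4896 0.2173 0.0159]
scene lidbar 304 [476.6 234.2] [95.2 17.4] 84.7 med [0.4792 0.228  0.0459]
table z 0.0017 boxfloor [ 0.5041 -0.2069  0.0074]
top seal 462 [445.3  20.9] [64.8 32.2] -8.5 med [0.4445 0.0208 0.0313]
top box 899 [ 494.1 -200.6] [163.  137.3] -85.4 med [ 0.4966 -0.204   0.0506]
top lidplate 5336 [476.3 235.7] [178.6 153. ] 84.4 med [0.4702 0.2343 0.0136]
top lidbar 370 [476.2 235.8] [96.3 16.5] 84.3 med [0.4754 0.2345 0.0445]
table z -0.0005 boxfloor [ 0.5051 -0.2049  0.0054]
seal col (array([445.4,  21.1]), array([65.6, 34.3]), -8.8) [0.44562058 0.021546   0.032     ]
lid col (array([475.9, 235.8]), array([178.5, 152.6]), 84.4)
box col (array([ 491.8, -198.6]), array([164. , 138.8]), -85.1)
```

```bash
cat >> h.py <<'E'
from scipy.spatial.transform import Rotation as Ro
def go(x,y,z,ydeg):
    s=status.observe(); R=Ro.from_rotvec(s['ee_rot']).as_matrix(); a=np.degrees(np.arctan2(R[1,1],R[0,1]))
    yaw=-((ydeg-a+180)%360-180); R2=R@Ro.from_euler('z',yaw,degrees=True).as_matrix(); d=R2.T@(np.array([x,y,z])-s['ee_pos'])
    print('t',round(s['t'],2),'pos',np.round(s['ee_pos'],4),'ydir',round(a,2),'tilt',np.round(R[2],3),'q',np.round(s['qpos'],2),'F',np.round(s['force'],1),'w',round(s['gripper_width'],3))
    print('yaw first',round(np.radians(yaw),4),'then t',np.round(d,4))
E
python3 -c "
from h import *
go(.4455,.021,.2,81)"
```

```text
t 0.9 pos [0.2209 0.6113 0.2014] ydir 70.13 tilt [-0. -0. -1.] q [-1.29  0.54 -0.    1.54  0.    1.07 -0.07] F [-0.3  0.4  0.2] w 1.004
yaw first -0.1897 then t [-0.3142 -0.5479  0.0014]
```

Request:
{"op": "send_rows", "data": {"plan": [{"yaw":-0.095},{"yaw":-0.095},{"tx":-0.02,"ty":-0.034},{"tx":-0.02,"ty":-0.034},{"tx":-0.02,"ty":-0.034},{"tx":-0.02,"ty":-0.034},{"tx":-0.02,"ty":-0.034},{"tx":-0.02,"ty":-0.034},{"tx":-0.02,"ty":-0.034},{"tx":-0.02,"ty":-0.034}], "jaw": 0.07, "grip_force": 45}}

```text
invalid input at $.plan[0]: expected keys tx, ty, tz, yaw
```

Request:
{"op": "send_rows", "data": {"plan": [{"tx":-0.02,"ty":-0.034},{"tx":-0.02,"ty":-0.034},{"tx":-0.02,"ty":-0.034},{"tx":-0.02,"ty":-0.034},{"tx":-0.02,"ty":-0.034},{"tx":-0.02,"ty":-0.034},{"tx":-0.02,"ty":-0.034},{"tx":-0.015,"ty":-0.034},{"tz":0.03},{"tz":0.03},{}]}}

```text
invalid input at $.plan[0]: expected keys tx, ty, tz, yaw
```

```bash
python3 -c "
from h import *
go(.4455,.021,.005,81)"
```

```text
t 0.9 pos [0.2209 0.6113 0.2014] ydir 70.13 tilt [-0. -0. -1.] q [-1.29  0.54 -0.    1.54  0.    1.07 -0.07] F [-0.3  0.4  0.2] w 1.004
yaw first -0.1897 then t [-0.3141 -0.5479  0.1964]
```

All four keys are required.

Request:
{"op": "send_rows", "data": {"plan": [{"tx":0,"ty":0,"tz":0,"yaw":-0.095},{"tx":0,"ty":0,"tz":0,"yaw":-0.095},{"tx":-0.02,"ty":-0.034,"tz":0,"yaw":0},{"tx":-0.02,"ty":-0.034,"tz":0,"yaw":0},{"tx":-0.02,"ty":-0.034,"tz":0,"yaw":0},{"tx":-0.02,"ty":-0.034,"tz":0,"yaw":0},{"tx":-0.02,"ty":-0.034,"tz":0,"yaw":0},{"tx":-0.02,"ty":-0.034,"tz":0,"yaw":0},{"tx":-0.02,"ty":-0.034,"tz":0,"yaw":0},{"tx":-0.02,"ty":-0.034,"tz":0,"yaw":0}], "jaw": 0.07, "grip_force": 45}}

```text
t: 1.9
ee_pos: [0.337, 0.3162, 0.2017]
ee_rot: [0.246, 3.131, 0.001]
force: [0.8, -0.1, -0.9]
gripper_width: 0.82
```

```bash
python3 -c "
from h import *
go(.4455,.021,.1,81)"
```

```text
t 1.9 pos [0.337  0.3162 0.2017] ydir 81.02 tilt [-0.     0.001 -1.   ] q [-0.88  0.21  0.03  2.02 -0.01  0.91  0.57] F [ 0.8 -0.1 -0.9] w 0.82
yaw first 0.0003 then t [-0.1533 -0.2747  0.1015]
```

Request:
{"op": "send_rows", "data": {"plan": [{"tx":-0.022,"ty":-0.039,"tz":0.01,"yaw":0},{"tx":-0.022,"ty":-0.039,"tz":0.01,"yaw":0},{"tx":-0.022,"ty":-0.039,"tz":0.01,"yaw":0},{"tx":-0.022,"ty":-0.039,"tz":0.01,"yaw":0},{"tx":-0.022,"ty":-0.039,"tz":0.02,"yaw":0},{"tx":-0.022,"ty":-0.039,"tz":0.02,"yaw":0},{"tx":-0.021,"ty":-0.041,"tz":0.02,"yaw":0},{"tx":0,"ty":0,"tz":0,"yaw":0},{"tx":0,"ty":0,"tz":0,"yaw":0}]}}

```text
t: 2.8
ee_pos: [0.4445, 0.0214, 0.1012]
ee_rot: [-0.251, -3.131, 0.0]
force: [0.2, 0.1, 0.4]
gripper_width: 0.821
```

```bash
python3 -c "
from h import *
go(.4455,.021,.005,81)
p=read_camera('scene'); C=cloud(p); print(rect(near(C,.441,.024,.05,.022,.042)))
cv2.imwrite('pics/a.png',p['img'][100:400,200:600])"
```

```text
t 2.8 pos [0.4445 0.0214 0.1012] ydir 80.85 tilt [ 0.001 -0.    -1.   ] q [-0.32  0.35  0.2   2.15 -0.12  0.65  1.37] F [0.2 0.1 0.4] w 0.821
yaw first -0.0026 then t [-0.0011 -0.0002  0.0962]
(array([445.8,  20.1]), array([66.1, 34.8]), -9.6)
```

View pics/a.png

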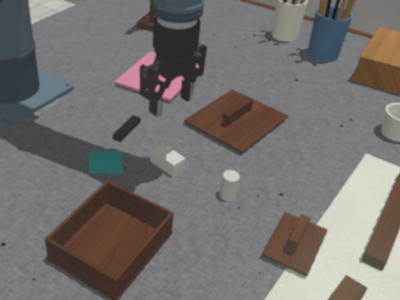

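The fingertips (crop pixel 170,105) are 0.1 m above the seal (168,160), clear of everything. Next: descend, then grip.

Request:
{"op": "send_rows", "data": {"plan": [{"tx":-0.001,"ty":0,"tz":0.02,"yaw":0},{"tx":0,"ty":0,"tz":0.02,"yaw":0},{"tx":0,"ty":0,"tz":0.02,"yaw":0},{"tx":0,"ty":0,"tz":0.015,"yaw":0},{"tx":0,"ty":0,"tz":0.012,"yaw":0},{"tx":0,"ty":0,"tz":0.009,"yaw":0},{"tx":0,"ty":0,"tz":0,"yaw":0}]}}

```text
t: 3.55
ee_pos: [0.4452, 0.0229, 0.005]
ee_rot: [-0.244, -3.131, -0.0]
force: [-0.1, 0.1, -0.1]
gripper_width: 0.819
```

Request:
{"op": "send_rows", "data": {"plan": [{"tx":0,"ty":0,"tz":0,"yaw":0},{"tx":0,"ty":0,"tz":0,"yaw":0},{"tx":0,"ty":0,"tz":0,"yaw":0},{"tx":0,"ty":0,"tz":0,"yaw":0},{"tx":0,"ty":0,"tz":0,"yaw":0},{"tx":0,"ty":0,"tz":0,"yaw":0},{"tx":0,"ty":0,"tz":0,"yaw":0}], "jaw": 0.01}}

```text
t: 4.25
ee_pos: [0.4456, 0.0222, 0.0055]
ee_rot: [0.246, 3.132, 0.0]
force: [0.4, 0.3, 0.3]
gripper_width: 0.118
```

Request:
{"op": "send_rows", "data": {"plan": [{"tx":0,"ty":0,"tz":-0.01,"yaw":0},{"tx":0,"ty":0,"tz":-0.02,"yaw":0},{"tx":0,"ty":0,"tz":-0.03,"yaw":0},{"tx":0,"ty":0,"tz":-0.03,"yaw":0},{"tx":0,"ty":0,"tz":-0.03,"yaw":0},{"tx":0,"ty":0,"tz":-0.02,"yaw":0},{"tx":0,"ty":0,"tz":0,"yaw":0}]}}

```text
t: 4.95
ee_pos: [0.4477, 0.0224, 0.1485]
ee_rot: [0.246, 3.126, 0.003]
force: [-0.3, 0.5, 0.4]
gripper_width: 0.118
```

```bash
python3 -c "
from h import *
go(.494,-.2005,.14,4.6)"
```

```text
t 4.95 pos [0.4477 0.0224 0.1485] ydir 81.01 tilt [-0.005  0.002 -1.   ] q [-0.35  0.27  0.23  2.12 -0.09  0.76  1.35] F [-0.3  0.5  0.4] w 0.118
yaw first 1.3336 then t [-0.2259  0.0283  0.0085]
```

The opening fell to 10 mm, so the seal was missed. I look again.

```bash
python3 -c "
from h import *
p=read_camera('top'); C=cloud(p); print(rect(near(C,.441,.024,.07,.022,.042)))
q=read_camera('scene');print(rect(near(cloud(q),.441,.024,.07,.022,.042)))
cv2.imwrite('pics/b.png',np.hstack([cv2.resize(p['img'][150:310,240:460],(400,291)),cv2.resize(q['img'][80:353,200:575],(400,291))]))"
```

```text
(array([0., 0.]), array([0., 0.]), 0.0)
(array([445.8,  19.8]), array([65.9, 34.1]), -10.0)
```

View pics/b.png

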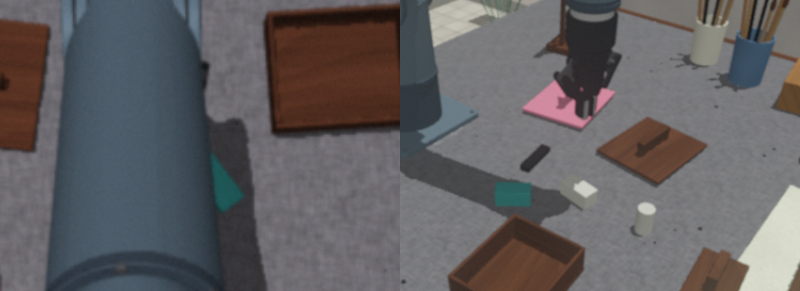

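The seal has not moved, and the fingertips appear at scene pixel about (373,185). I compare where the camera puts the fingertips with the reported TCP.

```bash
python3 -c "
from h import *
p=read_camera('scene'); go(.4455,.021,.005,81)
C=cloud(p); s=status.observe()
M=np.linalg.inv(p['cam_to_world']); f=240/np.tan(np.radians(p['vfov'])/2)
v=M@np.r_[s['ee_pos'],1]; print('tcp pixel',p['cx']-f*v[0]/v[2],p['cy']+f*v[1]/v[2])
for r in range(160,196,4): print(r,[ (c,C[r,c].round(3).tolist()) for c in (364,368,372,376,380)])
cv2.imwrite('pics/d.png',cv2.resize(p['img'][90:290,300:500],(600,600)))"
```

```text
t 5.1 pos [0.445  0.0221 0.1451] ydir 81.02 tilt [ 0.001 -0.    -1.   ] q [-0.35  0.28  0.23  2.12 -0.09  0.76  1.35] F [ 0.4  0.5 -0.7] w 0.117
yaw first 0.0004 then t [-0.0007 -0.001   0.1401]
tcp pixel 370.6181338451902 204.206027727308
160 [(364, [0.435, 0.008, 0.237]), (368, [0.446, 0.004, 0.242]), (372, [0.455, 0.002, 0.247]), (376, [0.461, 0.005, 0.247]), (380, [0.448, 0.038, 0.229])]
164 [(364, [0.452, -0.016, 0.246]), (368, [0.234, 0.318, 0.024]), (372, [0.456, 0.001, 0.239]), (376, [0.456, 0.013, 0.235]), (380, [0.452, 0.031, 0.226])]
168 [(364, [0.451, -0.014, 0.237]), (368, [0.448, 0.002, 0.229]), (372, [0.454, 0.005, 0.23]), (376, [0.456, 0.014, 0.227]), (380, [0.454, 0.03, 0.219])]
172 [(364, [0.451, -0.013, 0.229]), (368, [0.453, -0.004, 0.226]), (372, [0.453, 0.007, 0.221]), (376, [0.447, 0.028, 0.209]), (380, [0.456, 0.027, 0.213])]
176 [(364, [0.439, 0.005, 0.208]), (368, [0.448, 0.003, 0.213]), (372, [0.452, 0.01, 0.211]), (376, [0.45, 0.026, 0.203]), (380, [0.458, 0.025, 0.207])]
180 [(364, [0.44, 0.005, 0.201]), (368, [0.448, 0.004, 0.205]), (372, [0.452, 0.011, 0.203]), (376, [0.449, 0.028, 0.194]), (380, [0.458, 0.027, 0.198])]
184 [(364, [0.441, 0.004, 0.194]), (368, [0.451, 0.001, 0.199]), (372, [0.453, 0.01, 0.196]), (376, [0.45, 0.027, 0.187]), (380, [0.457, 0.028, 0.189])]
188 [(364, [0.439, 0.007, 0.184]), (368, [0.45, 0.004, 0.19]), (372, [0.453, 0.011, 0.188]), (376, [0.45, 0.028, 0.179]), (380, [0.456, 0.031, 0.179])]
192 [(364, [0.296, 0.217, 0.015]), (368, [0.303, 0.223, 0.015]), (372, [0.455, 0.009, 0.181]), (376, [0.317, 0.235, 0.015]), (380, [0.314, 0.258, 0.002])]
```

View pics/d.png

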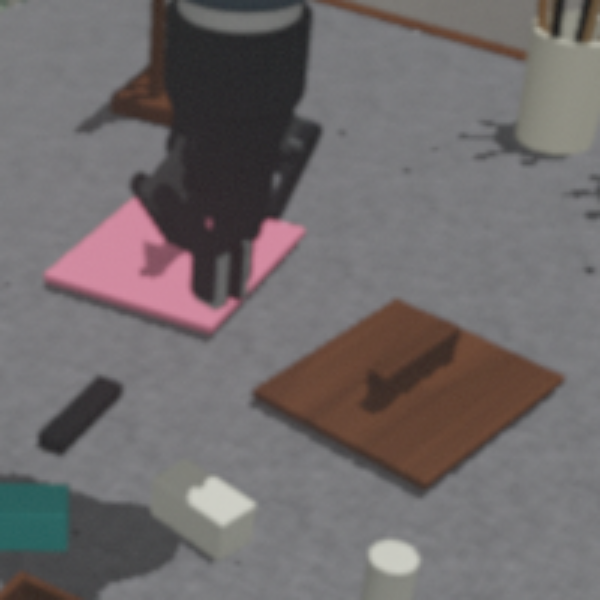

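The camera puts the real fingertips at z ≈ 0.178, while the reported TCP is at 0.145. The reported height is about 32 mm too low, and xy agrees to about 2 mm. I'll trust the camera, go down to reported z ≈ -0.026, and watch the force near the end.

Request:
{"op": "send_rows", "data": {"plan": [{"tx":-0.001,"ty":-0.001,"tz":0,"yaw":0},{"tx":0,"ty":0,"tz":0,"yaw":0},{"tx":0,"ty":0,"tz":0.01,"yaw":0},{"tx":0,"ty":0,"tz":0.025,"yaw":0},{"tx":0,"ty":0,"tz":0.03,"yaw":0},{"tx":0,"ty":0,"tz":0.03,"yaw":0},{"tx":0,"ty":0,"tz":0.025,"yaw":0},{"tx":0,"ty":0,"tz":0.015,"yaw":0},{"tx":0,"ty":0,"tz":0.01,"yaw":0},{"tx":0,"ty":0,"tz":0.008,"yaw":0},{"tx":0,"ty":0,"tz":0,"yaw":0}], "jaw": 0.07}}

```text
t: 6.2
ee_pos: [0.4459, 0.0209, -0.0083]
ee_rot: [-0.246, -3.131, 0.001]
force: [-0.1, -0.5, 0.2]
gripper_width: 0.817
```

Request:
{"op": "send_rows", "data": {"plan": [{"tx":0,"ty":0,"tz":0.005,"yaw":0},{"tx":0,"ty":0,"tz":0.004,"yaw":0},{"tx":0,"ty":0,"tz":0.004,"yaw":0},{"tx":0,"ty":0,"tz":0,"yaw":0}]}}

```text
t: 6.6
ee_pos: [0.4463, 0.021, -0.0208]
ee_rot: [-0.246, -3.132, 0.0]
force: [0.2, -0.0, -0.6]
gripper_width: 0.819
```

```bash
python3 -c "
from h import *
go(.4455,.0205,-.026,81)"
```

```text
t 6.6 pos [ 0.4463  0.021  -0.0208] ydir 81.02 tilt [ 0. -0. -1.] q [-0.25  0.61  0.12  2.18 -0.2   0.36  1.46] F [ 0.2 -0.  -0.6] w 0.819
yaw first 0.0003 then t [ 0.0007 -0.0006  0.0052]
```

Request:
{"op": "send_rows", "data": {"plan": [{"tx":0,"ty":0,"tz":0.003,"yaw":0},{"tx":0,"ty":0,"tz":0.002,"yaw":0},{"tx":0,"ty":0,"tz":0,"yaw":0}]}}

```text
t: 6.9
ee_pos: [0.4463, 0.021, -0.0257]
ee_rot: [-0.246, -3.132, 0.0]
force: [0.6, 0.6, -0.2]
gripper_width: 0.816
```

Request:
{"op": "send_rows", "data": {"plan": [{"tx":0,"ty":0,"tz":0,"yaw":0},{"tx":0,"ty":0,"tz":0,"yaw":0},{"tx":0,"ty":0,"tz":0,"yaw":0},{"tx":0,"ty":0,"tz":0,"yaw":0},{"tx":0,"ty":0,"tz":0,"yaw":0},{"tx":0,"ty":0,"tz":0,"yaw":0}], "jaw": 0.01}}

```text
t: 7.5
ee_pos: [0.4466, 0.0211, -0.0253]
ee_rot: [0.246, 3.132, 0.0]
force: [-0.9, 0.2, 5.5]
gripper_width: 0.365
```

Gripped: opening about 31 mm. Lift.

Request:
{"op": "send_rows", "data": {"plan": [{"tx":0,"ty":0,"tz":-0.01,"yaw":0},{"tx":0,"ty":0,"tz":-0.02,"yaw":0},{"tx":0,"ty":0,"tz":-0.03,"yaw":0},{"tx":0,"ty":0,"tz":-0.03,"yaw":0},{"tx":0,"ty":0,"tz":-0.02,"yaw":0},{"tx":0,"ty":0,"tz":-0.01,"yaw":0},{"tx":0,"ty":0,"tz":0,"yaw":0}]}}

```text
t: 8.2
ee_pos: [0.4472, 0.0212, 0.0955]
ee_rot: [0.246, 3.13, 0.001]
force: [0.2, 0.5, -2.3]
gripper_width: 0.371
```

Request:
{"op": "send_rows", "data": {"plan": [{"tx":0,"ty":0,"tz":0,"yaw":0.121},{"tx":0,"ty":0,"tz":0,"yaw":0.121},{"tx":0,"ty":0,"tz":0,"yaw":0.121},{"tx":0,"ty":0,"tz":0,"yaw":0.121},{"tx":0,"ty":0,"tz":0,"yaw":0.121},{"tx":0,"ty":0,"tz":0,"yaw":0.121},{"tx":0,"ty":0,"tz":0,"yaw":0.121},{"tx":0,"ty":0,"tz":0,"yaw":0.121},{"tx":0,"ty":0,"tz":0,"yaw":0.121},{"tx":0,"ty":0,"tz":0,"yaw":0.121},{"tx":0,"ty":0,"tz":0,"yaw":0.121},{"tx":0,"ty":0,"tz":0,"yaw":0}]}}

```text
t: 9.4
ee_pos: [0.4454, 0.0208, 0.0934]
ee_rot: [-2.128, -2.31, 0.004]
force: [0.3, -0.1, -1.5]
gripper_width: 0.366
```

```bash
python3 -c "
from h import *
go(.494,-.2005,.10,4.6)"
```

```text
t 9.4 pos [0.4454 0.0208 0.0934] ydir 4.71 tilt [-0.001 -0.002 -1.   ] q [-0.6   0.41  0.55  2.17 -0.36  0.65  0.28] F [ 0.3 -0.1 -1.5] w 0.366
yaw first 0.0019 then t [-0.2245  0.0306 -0.0064]
```

Request:
{"op": "send_rows", "data": {"plan": [{"tx":-0.025,"ty":0.003,"tz":0,"yaw":0},{"tx":-0.035,"ty":0.005,"tz":0,"yaw":0},{"tx":-0.035,"ty":0.005,"tz":0,"yaw":0},{"tx":-0.035,"ty":0.005,"tz":0,"yaw":0},{"tx":-0.035,"ty":0.005,"tz":0,"yaw":0},{"tx":-0.035,"ty":0.005,"tz":0,"yaw":0},{"tx":-0.025,"ty":0.003,"tz":0,"yaw":0},{"tx":0,"ty":0,"tz":0,"yaw":0},{"tx":0,"ty":0,"tz":0,"yaw":0}]}}

```text
t: 10.3
ee_pos: [0.4951, -0.2006, 0.0935]
ee_rot: [-2.125, -2.312, 0.001]
force: [-0.0, 0.1, -2.8]
gripper_width: 0.37
```

```bash
python3 -c "
from h import *
go(.494,-.2005,-.02,4.6)
p=read_camera('scene'); q=read_camera('top')
C=cloud(p); print('low pts near tool', [np.round(np.percentile(near(C,.494,-.2,.045,.07,.2)[:,k],[1,50,99]),3) for k in range(3)])
cv2.imwrite('pics/e.png',np.hstack([cv2.resize(p['img'][180:420,200:440],(400,400)),cv2.resize(q['img'][100:260,350:510],(400,400))]))"
```

```text
t 10.3 pos [ 0.4951 -0.2006  0.0935] ydir 4.82 tilt [ 0.001 -0.002 -1.   ] q [-0.11  0.55  0.54  1.95 -0.4   0.75  0.74] F [-0.   0.1 -2.8] w 0.37
yaw first 0.0039 then t [ 0.0002 -0.0009  0.1136]
low pts near tool [array([0.452, 0.502, 0.535]), array([-0.232, -0.21 , -0.185]), array([0.123, 0.153, 0.199])]
```

View pics/e.png

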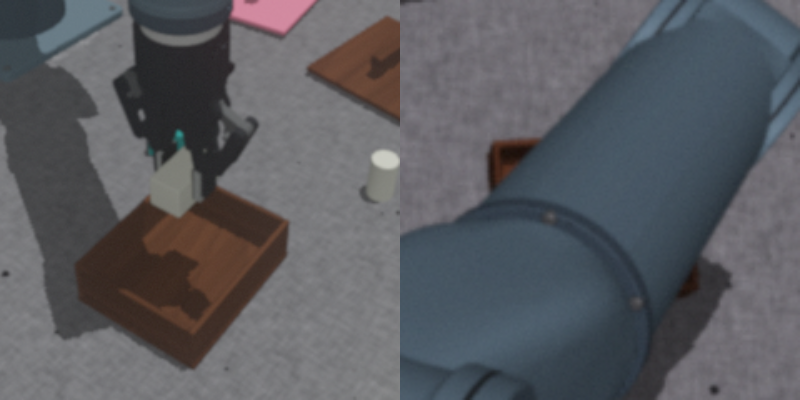

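The seal (crop 175,185) hangs level and central over the box, its underside at about z = 0.12. I lower it gently.

Request:
{"op": "send_rows", "data": {"plan": [{"tx":0,"ty":-0.001,"tz":0.01,"yaw":0},{"tx":0,"ty":0,"tz":0.02,"yaw":0},{"tx":0,"ty":0,"tz":0.02,"yaw":0},{"tx":0,"ty":0,"tz":0.02,"yaw":0},{"tx":0,"ty":0,"tz":0.015,"yaw":0},{"tx":0,"ty":0,"tz":0.01,"yaw":0},{"tx":0,"ty":0,"tz":0.006,"yaw":0},{"tx":0,"ty":0,"tz":0.004,"yaw":0},{"tx":0,"ty":0,"tz":0.002,"yaw":0},{"tx":0,"ty":0,"tz":0,"yaw":0}]}}

```text
t: 11.4
ee_pos: [0.4953, -0.2008, -0.0123]
ee_rot: [2.127, 2.311, 0.0]
force: [0.2, -0.4, -1.3]
gripper_width: 0.363
```

Request:
{"op": "send_rows", "data": {"plan": [{"tx":0,"ty":0,"tz":0.002,"yaw":0},{"tx":0,"ty":0,"tz":0.0015,"yaw":0},{"tx":0,"ty":0,"tz":0,"yaw":0}]}}

```text
t: 11.7
ee_pos: [0.495, -0.2007, -0.016]
ee_rot: [-2.127, -2.312, -0.0]
force: [0.5, 0.5, -0.9]
gripper_width: 0.367
```

Request:
{"op": "send_rows", "data": {"plan": [{"tx":0,"ty":0,"tz":0.0015,"yaw":0},{"tx":0,"ty":0,"tz":0,"yaw":0},{"tx":0,"ty":0,"tz":0,"yaw":0}]}}

```text
t: 12.0
ee_pos: [0.495, -0.2007, -0.0175]
ee_rot: [2.127, 2.312, -0.0]
force: [-0.6, 0.2, -1.4]
gripper_width: 0.367
```

Request:
{"op": "send_rows", "data": {"plan": [{"tx":0,"ty":0,"tz":0.001,"yaw":0},{"tx":0,"ty":0,"tz":0,"yaw":0},{"tx":0,"ty":0,"tz":0,"yaw":0}]}}

```text
t: 12.3
ee_pos: [0.4949, -0.2007, -0.0185]
ee_rot: [-2.127, -2.312, 0.0]
force: [-1.1, 0.5, -1.7]
gripper_width: 0.368
```

Request:
{"op": "send_rows", "data": {"plan": [{"tx":0,"ty":0,"tz":0.001,"yaw":0},{"tx":0,"ty":0,"tz":0,"yaw":0},{"tx":0,"ty":0,"tz":0,"yaw":0}]}}

```text
t: 12.6
ee_pos: [0.4951, -0.2008, -0.0192]
ee_rot: [2.127, 2.312, 0.0]
force: [-0.6, 0.9, 4.8]
gripper_width: 0.365
```

Contact (the force turned positive), so the seal is on the floor. I release with a moderate opening, then rise.

Request:
{"op": "send_rows", "data": {"plan": [{"tx":0,"ty":0,"tz":0,"yaw":0},{"tx":0,"ty":0,"tz":0,"yaw":0},{"tx":0,"ty":0,"tz":0,"yaw":0},{"tx":0,"ty":0,"tz":0,"yaw":0},{"tx":0,"ty":0,"tz":-0.01,"yaw":0},{"tx":0,"ty":0,"tz":-0.02,"yaw":0},{"tx":0,"ty":0,"tz":-0.03,"yaw":0},{"tx":0,"ty":0,"tz":-0.03,"yaw":0},{"tx":0,"ty":0,"tz":-0.03,"yaw":0},{"tx":0,"ty":0,"tz":-0.02,"yaw":0},{"tx":0,"ty":0,"tz":0,"yaw":0}], "jaw": 0.05}}

```text
t: 13.7
ee_pos: [0.497, -0.2016, 0.1237]
ee_rot: [2.124, 2.308, 0.004]
force: [0.1, -0.4, -0.6]
gripper_width: 0.585
```

```bash
python3 -c "
from h import *
go(.4762,.2355,.10,-5.6)"
```

```text
t 13.7 pos [ 0.497  -0.2016  0.1237] ydir 4.74 tilt [-0.002  0.005 -1.   ] q [-0.14  0.5   0.57  1.94 -0.37  0.8   0.72] F [ 0.1 -0.4 -0.6] w 0.585
yaw first 0.1805 then t [ 0.433  -0.0634  0.0231]
```

Request:
{"op": "send_rows", "data": {"plan": [{"tx":0,"ty":0,"tz":0,"yaw":0.09},{"tx":0,"ty":0,"tz":0,"yaw":0.09},{"tx":0.03,"ty":-0.005,"tz":0,"yaw":0},{"tx":0.04,"ty":-0.006,"tz":0,"yaw":0},{"tx":0.04,"ty":-0.006,"tz":0,"yaw":0},{"tx":0.04,"ty":-0.006,"tz":0,"yaw":0},{"tx":0.04,"ty":-0.006,"tz":0,"yaw":0},{"tx":0.04,"ty":-0.006,"tz":0,"yaw":0},{"tx":0.04,"ty":-0.006,"tz":0,"yaw":0},{"tx":0.04,"ty":-0.006,"tz":0,"yaw":0},{"tx":0.04,"ty":-0.006,"tz":0,"yaw":0},{"tx":0.04,"ty":-0.006,"tz":0,"yaw":0}], "jaw": 0.06}}

```text
t: 14.9
ee_pos: [0.4732, 0.1947, 0.1201]
ee_rot: [-2.326, -2.111, 0.001]
force: [0.9, -0.7, 0.4]
gripper_width: 0.704
```

Request:
{"op": "send_rows", "data": {"plan": [{"tx":0.03,"ty":-0.004,"tz":0,"yaw":0},{"tx":0.013,"ty":0,"tz":0.02,"yaw":0},{"tx":0,"ty":0,"tz":0,"yaw":0},{"tx":0,"ty":0,"tz":0,"yaw":0}]}}

```text
t: 15.3
ee_pos: [0.4736, 0.2349, 0.1001]
ee_rot: [2.327, 2.11, -0.004]
force: [0.1, -0.2, 0.4]
gripper_width: 0.704
```

```bash
python3 -c "
from h import *
go(.4762,.2355,-.01,-5.6)
p=read_camera('top'); q=read_camera('scene')
for a in (p,q):
    C=cloud(a); print('seal',rect(near(C,.495,-.2,.055,.025,.047)),np.median(near(C,.495,-.2,.012,.01,.06),0).round(4)); fit('',C)
cv2.imwrite('pics/f.png',np.hstack([cv2.resize(p['img'][130:260,380:510],(400,400)),cv2.resize(q['img'][80:320,340:580],(400,400))]))"
```

```text
t 15.3 pos [0.4736 0.2349 0.1001] ydir -5.59 tilt [-0.002 -0.001 -1.   ] q [-0.98  0.53  0.57  1.96 -0.41  0.76 -0.27] F [ 0.1 -0.2  0.4] w 0.704
yaw first 0.0001 then t [0.001  0.0026 0.1101]
seal (array([ 495.1, -198.3]), array([64.1, 33. ]), -84.5) [ 0.4948 -0.1998  0.0373]
 seal 0 med [nan nan nan]
 box 884 [ 493.6 -200.5] [163.  136.6] -85.1 med [ 0.4944 -0.201   0.0506]
 lidplate 3979 [476.1 235.6] [178.3 152.6] 84.3 med [0.4573 0.2104 0.0136]
 lidbar 263 [474.8 222.3] [67.9 16.6] 84.5 med [0.474  0.2213 0.0441]
seal (array([ 496.1, -199.8]), array([66.3, 32.8]), -84.8) [ 0.4952 -0.2003  0.0394]
 seal 0 med [nan nan nan]
 box 1917 [ 493.8 -200.6] [165.  137.9] -85.3 med [ 0.4996 -0.2159  0.0516]
 lidplate 3128 [476.8 235.1] [182.7 154.3] 84.7 med [0.4897 0.2169 0.0159]
 lidbar 305 [476.7 234.2] [94.7 17.7] 84.1 med [0.4788 0.2291 0.0459]
  return _methods._mean(a, axis=axis, dtype=dtype,
  ret = um.true_divide(
```

View pics/f.png

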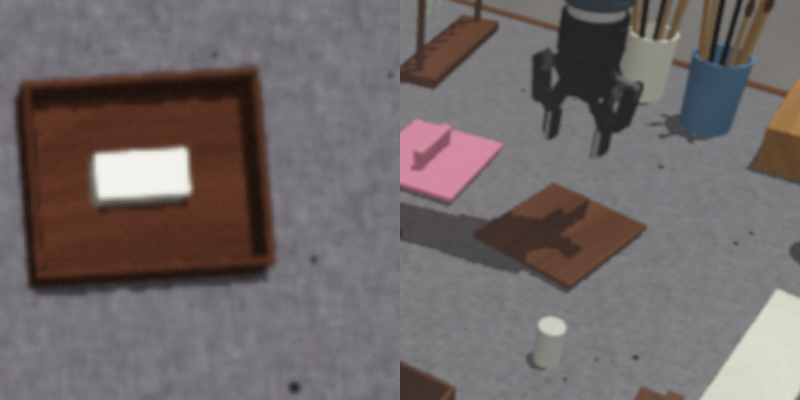

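The seal lies flat and central in the box (crop 140,175), top at z ≈ 0.038. The lid pose is confirmed. I descend on the bar.

Request:
{"op": "send_rows", "data": {"plan": [{"tx":0.001,"ty":0.0025,"tz":0.015,"yaw":0},{"tx":0,"ty":0,"tz":0.025,"yaw":0},{"tx":0,"ty":0,"tz":0.025,"yaw":0},{"tx":0,"ty":0,"tz":0.02,"yaw":0},{"tx":0,"ty":0,"tz":0.013,"yaw":0},{"tx":0,"ty":0,"tz":0.008,"yaw":0},{"tx":0,"ty":0,"tz":0.004,"yaw":0},{"tx":0,"ty":0,"tz":0,"yaw":0}], "grip_force": 70}}

```text
t: 16.2
ee_pos: [0.477, 0.237, -0.0095]
ee_rot: [2.327, 2.111, 0.0]
force: [0.4, -0.5, -0.0]
gripper_width: 0.7
```

Request:
{"op": "send_rows", "data": {"plan": [{"tx":0,"ty":0,"tz":0,"yaw":0},{"tx":0,"ty":0,"tz":0,"yaw":0},{"tx":0,"ty":0,"tz":0,"yaw":0},{"tx":0,"ty":0,"tz":0,"yaw":0},{"tx":0,"ty":0,"tz":0,"yaw":0},{"tx":0,"ty":0,"tz":0,"yaw":0},{"tx":0,"ty":0,"tz":0,"yaw":0}], "jaw": 0.003}}

```text
t: 16.9
ee_pos: [0.4772, 0.2374, -0.0088]
ee_rot: [-2.326, -2.111, -0.002]
force: [-0.4, 0.3, 5.4]
gripper_width: 0.173
```

```bash
python3 -c "
from h import *
go(.4762,.2355,-.01,-5.6)"
```

```text
t 16.9 pos [ 0.4772  0.2374 -0.0088] ydir -5.55 tilt [ 0.001  0.001 -1.   ] q [-0.87  0.72  0.43  1.98 -0.54  0.56 -0.16] F [-0.4  0.3  5.4] w 0.173
yaw first 0.0008 then t [-0.002  -0.0008  0.0012]
```

The bar is gripped (about 15 to 16 mm). Lift and check.

Request:
{"op": "send_rows", "data": {"plan": [{"tx":0,"ty":0,"tz":-0.01,"yaw":0},{"tx":0,"ty":0,"tz":-0.02,"yaw":0},{"tx":0,"ty":0,"tz":-0.03,"yaw":0},{"tx":0,"ty":0,"tz":-0.03,"yaw":0},{"tx":0,"ty":0,"tz":-0.02,"yaw":0},{"tx":0,"ty":0,"tz":-0.01,"yaw":0},{"tx":0,"ty":0,"tz":0,"yaw":0}]}}

```text
t: 17.6
ee_pos: [0.4774, 0.2376, 0.1117]
ee_rot: [2.326, 2.111, 0.004]
force: [0.2, -0.1, -2.5]
gripper_width: 0.174
```

```bash
cat >> h.py <<'E'
def plate(p,x,y,z0,z1):
    C=cloud(p); q=near(C,x,y,.13,z0,z1); R=rect(q); A=np.c_[q[:,:2]-q[:,:2].mean(0),np.ones(len(q))]; 
    for _ in range(4):
        k=np.linalg.lstsq(A,q[:,2],rcond=None)[0]; e=abs(A@k-q[:,2])<.004; A,q=A[e],q[e]
    print(*R,'n',len(q),'slope',k[:2].round(4),'z',k[2].round(4))
E
python3 -c "
from h import *
go(.494,-.2005,.11,4.7)
plate(read_camera('scene'),.476,.235,.12,.142)
plate(read_camera('top'),.476,.235,.12,.142)"
```

```text
t 17.6 pos [0.4774 0.2376 0.1117] ydir -5.54 tilt [ 0.002  0.002 -1.   ] q [-1.    0.52  0.59  1.95 -0.4   0.79 -0.28] F [ 0.2 -0.1 -2.5] w 0.174
yaw first -0.1788 then t [-0.438  -0.0193  0.001 ]
[477.6 234.7] [182.7 153.1] 84.7 n 2856 slope [-0.0006  0.0055] z 0.1362
[475.2 220.8] [152.5 149.4] -5.6 n 3787 slope [-0.0011  0.0006] z 0.133
```

Request:
{"op": "send_rows", "data": {"plan": [{"tx":0,"ty":0,"tz":0,"yaw":-0.06},{"tx":0,"ty":0,"tz":0,"yaw":-0.06},{"tx":0,"ty":0,"tz":0,"yaw":-0.059},{"tx":-0.02,"ty":-0.001,"tz":0,"yaw":0},{"tx":-0.03,"ty":-0.001,"tz":0,"yaw":0},{"tx":-0.035,"ty":-0.0015,"tz":0,"yaw":0},{"tx":-0.035,"ty":-0.0015,"tz":0,"yaw":0},{"tx":-0.035,"ty":-0.0015,"tz":0,"yaw":0},{"tx":-0.035,"ty":-0.0015,"tz":0,"yaw":0},{"tx":-0.035,"ty":-0.0015,"tz":0,"yaw":0},{"tx":-0.035,"ty":-0.0015,"tz":0,"yaw":0},{"tx":-0.035,"ty":-0.0015,"tz":0,"yaw":0}]}}

```text
t: 18.9
ee_pos: [0.4874, -0.0593, 0.1093]
ee_rot: [-2.127, -2.31, 0.003]
force: [0.5, 0.2, -1.8]
gripper_width: 0.172
```

Request:
{"op": "send_rows", "data": {"plan": [{"tx":-0.035,"ty":-0.0015,"tz":0,"yaw":0},{"tx":-0.035,"ty":-0.0015,"tz":0,"yaw":0},{"tx":-0.03,"ty":-0.0015,"tz":0,"yaw":0},{"tx":-0.025,"ty":-0.0015,"tz":0,"yaw":0},{"tx":-0.016,"ty":-0.001,"tz":0,"yaw":0},{"tx":0,"ty":0,"tz":0,"yaw":0},{"tx":0,"ty":0,"tz":0,"yaw":0}]}}

```text
t: 19.6
ee_pos: [0.4923, -0.1983, 0.1094]
ee_rot: [-2.127, -2.309, 0.001]
force: [1.3, -0.1, -2.5]
gripper_width: 0.173
```

```bash
python3 -c "
from h import *
go(.494,-.1985,.11,4.7)
p=read_camera('scene')
for a in [(.11,.126),(.126,.146)]: plate(p,.494,-.2,*a)
plate(read_camera('top'),.494,-.2,.12,.142)
cv2.imwrite('pics/g.png',cv2.resize(p['img'][150:420,180:450],(600,600)))"
```

```text
t 19.6 pos [ 0.4923 -0.1983  0.1094] ydir 4.68 tilt [ 0.001 -0.002 -1.   ] q [-0.13  0.52  0.56  1.95 -0.39  0.78  0.73] F [ 1.3 -0.1 -2.5] w 0.173
yaw first -0.0004 then t [-0.0004  0.0017 -0.0006]
[0. 0.] [0. 0.] 0.0 n 0 slope [0. 0.] z 0.0
[ 492.9 -199.5] [180.9 153.5] -85.3 n 7013 slope [-0.0031  0.0038] z 0.1334
[ 500.1 -202.7] [226.8  90.1] 64.3 n 830 slope [-0.0106  0.009 ] z 0.1316h.py:30: RuntimeWarning: Mean of empty slice.
  C=cloud(p); q=near(C,x,y,.13,z0,z1); R=rect(q); A=np.c_[q[:,:2]-q[:,:2].mean(0),np.ones(len(q))];
  ret = um.true_divide(
```

View pics/g.png

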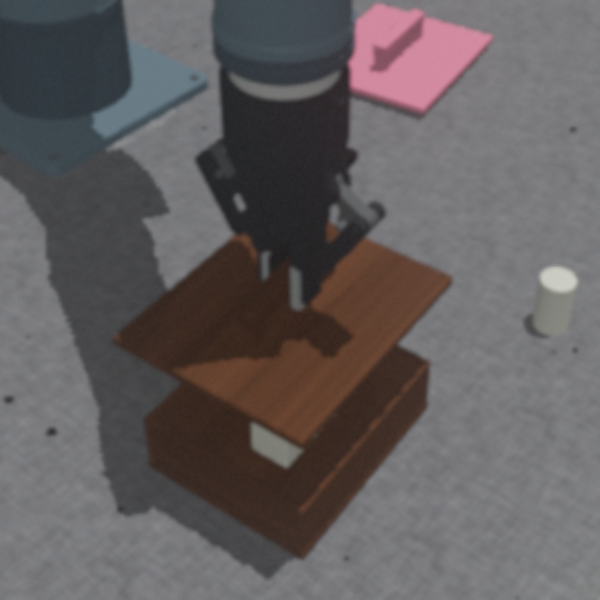

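The lid is level, aligned to within 0.1°, and about 1 mm off centre above the box. Its plate top is at 0.1335 and should end at 0.060. Lower.

Request:
{"op": "send_rows", "data": {"plan": [{"tx":-0.001,"ty":0.001,"tz":0.01,"yaw":0},{"tx":0,"ty":0,"tz":0.015,"yaw":0},{"tx":0,"ty":0,"tz":0.015,"yaw":0},{"tx":0,"ty":0,"tz":0.012,"yaw":0},{"tx":0,"ty":0,"tz":0.008,"yaw":0},{"tx":0,"ty":0,"tz":0.005,"yaw":0},{"tx":0,"ty":0,"tz":0.003,"yaw":0},{"tx":0,"ty":0,"tz":0.002,"yaw":0},{"tx":0,"ty":0,"tz":0,"yaw":0}]}}

```text
t: 20.6
ee_pos: [0.4943, -0.2, 0.0406]
ee_rot: [2.128, 2.31, 0.0]
force: [-0.5, 0.7, -2.4]
gripper_width: 0.173
```

Request:
{"op": "send_rows", "data": {"plan": [{"tx":0,"ty":0,"tz":0.001,"yaw":0},{"tx":0,"ty":0,"tz":0.001,"yaw":0},{"tx":0,"ty":0,"tz":0,"yaw":0},{"tx":0,"ty":0,"tz":0,"yaw":0}]}}

```text
t: 21.0
ee_pos: [0.4942, -0.1999, 0.0386]
ee_rot: [2.128, 2.311, 0.0]
force: [0.3, -0.4, -1.7]
gripper_width: 0.17
```

Request:
{"op": "send_rows", "data": {"plan": [{"tx":0,"ty":0,"tz":0.001,"yaw":0},{"tx":0,"ty":0,"tz":0,"yaw":0},{"tx":0,"ty":0,"tz":0,"yaw":0}]}}

```text
t: 21.3
ee_pos: [0.4942, -0.1999, 0.0375]
ee_rot: [2.129, 2.311, 0.0]
force: [-0.1, 0.0, -1.9]
gripper_width: 0.171
```

Request:
{"op": "send_rows", "data": {"plan": [{"tx":0,"ty":0,"tz":0.001,"yaw":0},{"tx":0,"ty":0,"tz":0,"yaw":0},{"tx":0,"ty":0,"tz":0,"yaw":0}]}}

```text
t: 21.6
ee_pos: [0.4943, -0.2, 0.0372]
ee_rot: [-2.129, -2.31, -0.001]
force: [-1.9, 1.3, 8.0]
gripper_width: 0.175
```

Contact came at 0.0372, the height predicted for seated. Release and retreat, then check.

Request:
{"op": "send_rows", "data": {"plan": [{"tx":0,"ty":0,"tz":0,"yaw":0},{"tx":0,"ty":0,"tz":0,"yaw":0},{"tx":0,"ty":0,"tz":0,"yaw":0},{"tx":0,"ty":0,"tz":0,"yaw":0},{"tx":0,"ty":0,"tz":0,"yaw":0},{"tx":0,"ty":0,"tz":-0.01,"yaw":0},{"tx":0,"ty":0,"tz":-0.02,"yaw":0},{"tx":0,"ty":0,"tz":-0.03,"yaw":0},{"tx":0,"ty":0,"tz":-0.03,"yaw":0},{"tx":0,"ty":0,"tz":-0.02,"yaw":0}], "jaw": 0.05}}

```text
t: 22.6
ee_pos: [0.4948, -0.2005, 0.1491]
ee_rot: [2.128, 2.309, 0.002]
force: [0.1, -0.4, -0.9]
gripper_width: 0.586
```

Request:
{"op": "send_rows", "data": {"plan": [{"tx":0.03,"ty":0,"tz":0,"yaw":0},{"tx":0.04,"ty":0,"tz":0,"yaw":0},{"tx":0.04,"ty":0,"tz":0,"yaw":0},{"tx":0.04,"ty":0,"tz":0,"yaw":0},{"tx":0.04,"ty":0,"tz":0,"yaw":0},{"tx":0.04,"ty":0,"tz":0,"yaw":0},{"tx":0.04,"ty":0,"tz":0,"yaw":0},{"tx":0.03,"ty":0,"tz":0,"yaw":0},{"tx":0,"ty":0,"tz":0,"yaw":0},{"tx":0,"ty":0,"tz":0,"yaw":0}]}}

```text
t: 23.6
ee_pos: [0.4696, 0.0993, 0.147]
ee_rot: [2.127, 2.312, 0.001]
force: [0.2, -0.4, 0.4]
gripper_width: 0.584
```

```bash
python3 -c "
from h import *
go(.494,-.1985,.11,4.7)
p=read_camera('scene');q=read_camera('top')
for a in(p,q): plate(a,.494,-.2,.054,.07); print('bar',rect(near(cloud(a),.494,-.2,.08,.08,.1)))
cv2.imwrite('pics/i.png',np.hstack([cv2.resize(p['img'][210:410,210:410],(400,400)),cv2.resize(q['img'][110:270,350:510],(400,400))]))"
```

```text
t 23.6 pos [0.4696 0.0993 0.147 ] ydir 4.78 tilt [-0.  0. -1.] q [-0.77  0.36  0.58  2.05 -0.27  0.8   0.05] F [ 0.2 -0.4  0.4] w 0.584
yaw first 0.0015 then t [-2.988e-01 -1.000e-04  3.700e-02]
[ 495.2 -201.9] [179.8 153.2] -85.4 n 7675 slope [-0.001   0.0023] z 0.0613
bar (array([ 495.7, -202.7]), array([95.8, 17.2]), -84.9)
[ 494.9 -201.7] [178.8 152.7] -85.4 n 5377 slope [0.0001 0.0012] z 0.0593
bar (array([ 494.3, -201.6]), array([95.5, 16.8]), -85.3)
```

View pics/i.png

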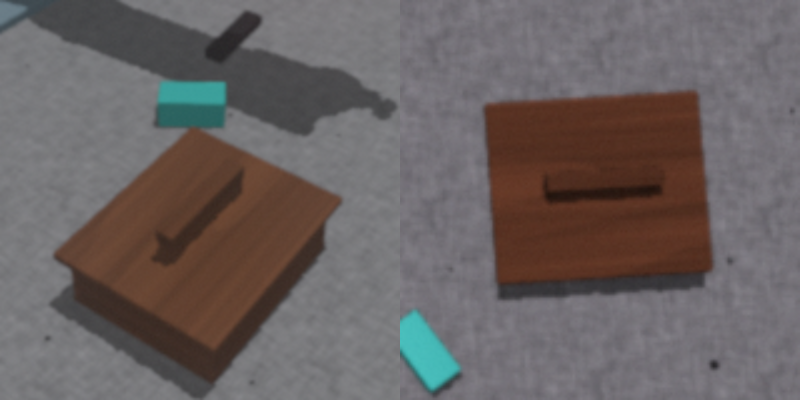

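The lid sits square and flat: plate top at z ≈ 0.060, 1 to 2 mm off centre, angle within 0.1°. The robot is clear, so I hand in.

```bash
python3 -c "
from plant import order
print(order.job_done())"
```

```text
the job is handed in; nothing more can be done
None
```

The pale square seal is lying flat on the box floor, and the large dark lid is seated over it. I handed the job in at about 24 s; the hand-in gives no verdict.

**What I did:** I lowered the seal until I felt about 5 N of contact, then let go. I then lowered the lid onto the rim the same way, with about 8 N of contact. The turquoise and pink look-alikes, the round seal and the small lid were left alone.

**Last checks:**
- **Seal:** before I closed the box, its top was at 37–39 mm, against 38 mm expected, and it lay in the middle of the box.
- **Lid:** the top of its plate is at 59–61 mm, against 60 mm expected for a seated lid. It is level to about 0.1°, in line with the box to about 0.1°, and 1–2 mm off centre (10 mm play).
- **Robot:** the gripper is open and clear, about 0.3 m from the box.

**What went wrong:** the first grasp closed on air just above the seal and did not move it. The reported tool height was about 32 mm lower than the camera showed. I corrected for that from then on, and the later contact heights agreed with the correction.

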